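Set the bench clamp's lever to its third click

ROBOT

A 6-joint arm with a two-finger parallel gripper is mounted at the origin on the work surface. World frame = base frame: x ahead of the robot, y to its left, z up, the work surface at z = 0. Lengths are in m, angles in degrees, forces in N, time in s.
With the tool pointing down it reaches from about 0.25 to 0.725 m from the base axis. Payload 9.7 kg.
Tool frame: the origin (TCP) lies at the very end of the fingers, on their centre line; the grasp point (between the pads) lies 19 mm behind it; z points along the fingers, y is the direction in which the jaws open and shut (so a half turn about z gives the same grasp; the last joint's range is limited). The gripper opens to 85 mm and grips with 20 to 120 N. Pads are 22 mm wide; open, the fingers measure 114 mm over their backs; the gripper's body (76 mm by 85 mm) begins 54 mm behind the grasp point. The pads swing forward as they close: fully open they stand 13 mm farther back than shut.
Start: joints at [69.5, 4.979, 10.078, 95.1, 0, 90], TCP at [0.193, 0.515, 0.231] pointing down, gripper open.
Joint ranges: [-179.16, 179.16], [-48.56, 103.87], [-65.8, 70.77], [-126.05, 130.52], [-82.76, 87.17], [-180, 180]. Speed limits (degrees/s): [127.2, 127.2, 147.25, 180, 180, 180].

INTERFACE

Orientations are given as [roll, pitch, yaw] about the fixed x, y, z axes, in that order (R = Rz(yaw) Ry(pitch) Rx(roll)).
In Python, from workcell import bot gives the robot as it stands.
- The arm moves only by the shell command python3 -m pendant 'ROWS' [FORCE]. ROWS is JSON, a list that holds one entry, the list of rows, each a list of 7 numbers: the shift along the tool's x, y, z in cm, then the turn, a rotation vector about the tool's x, y, z in rad, then the opening in per cent of the stroke, from 0 (shut) to 100 (fully open). In form: [[[dx, dy, dz, ax, ay, az, gripper], ...]]. A call has 1 to 5 rows; each row shifts and turns the pose as measured when the row begins, along the tool's axes as they then stand; what a row does not reach is not made up. A row lasts 1/12 s, in which the tool goes at most 41.7 mm and 7.16 degrees, less where a joint would pass 70% of its speed; a pose out of reach is approached as far as the arm can. A call with a gripper value outside its range is refused whole. The fingers move at their own pace and stop on an object; FORCE is the grip in N (left out, the last holds). Time passes only in rows, so rows that do not move let the fingers close. It gives the time, the measured TCP pose, the force and the opening at its end, in the units of the state.
- bot.get_obs(): the state, without advancing time (a new reading comes with each control period).
- bot.camera(name): name is "scene" or "top"; returns the picture (400x640x3 uint8, red, green, blue); there is no depth.
- bot.get_calibration(name): a dict with "intrinsics" (3x3 intrinsics, pixels), "pose" (4x4, takes a point from camera to world coordinates). Camera axes: x right, y down, z forward; pixel columns grow to the right and rows downward; lengths in m; the calibration is good to about 2 mm. A picture is of the moment at which its call begins. get_calibration takes no time and is no camera call.
- bot.job_done(): hands the job in, once; it reports no verdict.
Trained networks look in the newest picture that a camera, given by its name, has taken for a name from the list of things; names that differ only in an ending like _2 or _b are one class to them, and where a whole thing is asked for, a point or a joint stands for the part that bears it (a point fixed in the world has none). Each returns a list of dicts, best first, with "confidence" (0 to 1); they miss things now and then, are a little off and sometimes report something else, mostly with a low value. They report only what shows in the picture. A call takes as long as a camera call.
- bot.masks_of(camera, thing): "pixels" (400x640 bool, what is visible of it) and "extent" ([left, top, right, bottom] in pixels, round what is visible of it).
- bot.mark_of(camera, thing): "uv" ([column, row] in pixels: a listed point, or the origin of a listed thing).
The state is a dict: "time": time; "q": joint angles; "qd": joint speeds; "joint_efforts": joint torques, N m; "ee_pos": TCP position; "tcp_rot": TCP orientation; "wrist_force": force on the tool from outside, world axes, zero at the start; "torque": the same for the moment, N m; "opening": finger opening in m.
Only numpy, scipy, OpenCV 4.12 (cv2) and the standard library are available. Lean on these libraries where they do the work, as an engineer would, in place of code of your own. Each camera call takes 0.05 s, during which the arm holds its last target. There are 200 camera calls.

TASK

Set the bench clamp's force by pushing its T-handled slide lever towards the gripped red neck, one click at a time, letting it rest for about a second in each notch, and stop in the third notch after the one it starts in, without ever going beyond it. Push the handle from behind with the closed fingertips, never pinching it, leave the parts lying around the clamp where they are, and finish clear of everything.

Things in the scene. Friction and masses are not known exactly. Their poses are not given: they have to be found in the camera images.
- clamp: dark cast iron bench clamp, bolted down; origin at the centre of its foot on the worktop, x across it, y along it from the lever end to the neck end, z up. Foot 150 (x) by 370 mm (y from -195 to +175), 20 mm thick. Its two jaws (y 27 to 161 mm, tops 80 and 90 mm high) grip a dented red cylinder neck (70 mm diameter, centre at y 90 mm, top 112 mm high)
- track (a point): point on top of the clamp's lever track, at the first notch (clamp x 0, y -140, z 50 mm); axes as the clamp's. The track is a block 56 mm wide in x, from clamp y -173 to -18 mm, its top 50 mm above the worktop, with a row of white dots along each edge, one pair beside each of six notches 18 mm apart. The lever slides along its middle
- lever (a joint): travel (m) of the lever along the clamp's +y; 0 = the notch it starts in (lever at clamp y -140 mm). Notches every 0.018; third click 0.054; last 0.090. Out of a notch the resistance rises to about 7 N at 4 to 5 mm, then fades to nothing at the crest midway (9 mm on); past the crest it snaps by itself 9 mm ahead into the next notch and stays; short of the crest it falls back
- push_face (a point): centre of the rear (red) face of the lever's T-handle, the face to push, which looks along the clamp's -y; moves with the lever; axes as the clamp's. It lies 95 mm above the worktop, 8 mm behind the lever's middle. The crossbar is 90 mm long (along clamp x), 40 mm tall (75 to 115 mm above the worktop) and 16 mm thick, on a thin stem.
- nose_face (a point): centre of the front (yellow) face of the T-handle crossbar, 16 mm ahead of push_face, looking along the clamp's +y towards the red neck; axes as the clamp's. Not to be touched while the red face is
- valve_head: loose chrome discharge valve head, standing, 42 mm diameter, 66 mm tall, with a side outlet 44 mm out along its y; origin at the centre of its underside
- handle_a: loose red steel squeeze handle lying flat, 22 wide, 10 thick, along its y from -43 to +71 mm; origin on its underside
- handle_b: the other loose red squeeze handle, same shape as handle_a
- gauge: loose brass pressure gauge lying face up, 54 mm diameter, 22 mm high, stem 44 mm out along its -y; origin at the centre of its underside

How it is judged:
By the outcome, as a careful person would: the job done as asked, in the order asked, and still so for the second after the job is handed in, with the robot touching nothing.
It also fails if it takes over 51 s, if anything falls off the work surface, if the arm or the gripper's body presses on something with over 40 N, if the wrist force passes 120 N, or if a joint passes its speed limit or range.

## Working session

There is one attempt and no reset: what is moved stays moved. The work goes in short steps, Python scripts to look and compute and a shell command to move; the robot and the scene stay as the last step left them, time stands still between calls to the robot, and variables do not carry over. Pictures are saved under pics/ and viewed, about 8 in all and at most 12, crops included, and the job is handed in when it is done.

```bash
ls; mkdir -p pics
python3 - <<'E'
from workcell import bot
import cv2,numpy as np
o=bot.get_obs();print({k:np.round(v,3).tolist() for k,v in o.items()})
for c in("scene","top"):
    im=bot.camera(c);cv2.imwrite(f"pics/{c}0.png",im[:,:,::-1])
    k=bot.get_calibration(c);print(c,np.round(k["intrinsics"],1).tolist(),np.round(k["pose"],3).tolist())
    for t in("clamp","track","push_face","nose_face","valve_head","handle_a","gauge"):
        print(t,[(np.round(m["uv"],1).tolist(),round(m["confidence"],2)) for m in bot.mark_of(c,t)])
E
```

```text
pics
{'time': 0.0, 'q': [69.499, 5.011, 10.034, 95.099, 0.002, 90.0], 'qd': [0.022, 0.053, -0.07, 0.003, -0.032, -0.016], 'joint_efforts': [0.004, -52.037, 46.482, 0.016, -0.0, 0.0], 'ee_pos': [0.193, 0.515, 0.231], 'tcp_rot': [-179.925, -0.002, 159.499], 'wrist_force': [0.137, -0.607, -0.067], 'torque': [0.019, 0.011, 0.01], 'opening': 0.086}
scene [[405.1, 0.0, 319.2], [0.0, 405.1, 201.3], [0.0, 0.0, 1.0]] [[-0.884, 0.302, -0.358, 0.85], [0.468, 0.538, -0.701, 0.525], [-0.019, -0.787, -0.616, 0.542], [0.0, 0.0, 0.0, 1.0]]
clamp [([324.2, 235.9], 0.87)]
track [([272.3, 189.2], 0.67)]
push_face [([262.6, 168.0], 0.78)]
nose_face [([270.7, 172.8], 0.69)]
valve_head [([287.2, 292.1], 0.55)]
handle_a [([385.5, 211.6], 0.74), ([317.3, 183.8], 0.67)]
gauge []
top [[381.2, 0.0, 318.2], [0.0, 381.2, 206.1], [0.0, 0.0, 1.0]] [[-0.02, -0.998, 0.056, 0.524], [-0.999, 0.022, 0.029, 0.012], [-0.03, -0.056, -0.998, 0.755], [0.0, 0.0, 0.0, 1.0]]
clamp [([335.3, 201.3], 0.95)]
track [([405.2, 165.7], 0.63), ([404.2, 165.8], 0.59), ([334.0, 204.3], 0.43)]
push_face [([410.1, 161.8], 0.94)]
nose_face [([404.9, 165.6], 0.92)]
valve_head [([281.2, 140.8], 0.93)]
handle_a [([416.2, 235.8], 0.75), ([334.7, 276.7], 0.57)]
gauge [([352.2, 113.1], 0.89)]
```

```bash
cat > h.py <<'E'
from workcell import bot
import numpy as np
def ray(c,uv,z):
    k=bot.get_calibration(c);P=k["pose"];d=P[:3,:3]@np.linalg.solve(k["intrinsics"],[uv[0],uv[1],1.])
    return P[:3,3]+d*(z-P[2,3])/d[2]
def proj(c,p):
    k=bot.get_calibration(c);P=k["pose"];q=k["intrinsics"]@(P[:3,:3].T@(np.array(p)-P[:3,3]));return q[:2]/q[2]
E
python3 - <<'E'
from h import *
D={"top":dict(clamp=(335.3,201.3,0),track=(404.7,165.7,.05),push=(410.1,161.8,.095),nose=(404.9,165.6,.095),valve=(281.2,140.8,0),ha=(416.2,235.8,0),hb=(334.7,276.7,0),gauge=(352.2,113.1,0)),
"scene":dict(clamp=(324.2,235.9,0),track=(272.3,189.2,.05),push=(262.6,168,.095),nose=(270.7,172.8,.095),valve=(287.2,292.1,0),ha=(385.5,211.6,0),hb=(317.3,183.8,0))}
for c in D:
    for n,(u,v,z) in D[c].items(): print(c,n,ray(c,(u,v),z).round(4))
E
python3 -c "
import cv2,numpy as np
cv2.imwrite('pics/both.png',np.vstack([cv2.imread('pics/scene0.png')[60:360],cv2.imread('pics/top0.png')[30:330]]))"
```

```text
top clamp [ 5.755e-01 -2.000e-04  0.000e+00]
top track [ 0.6352 -0.1293  0.05  ]
top push [ 0.6347 -0.1298  0.095 ]
top nose [ 0.6283 -0.1206  0.095 ]
top valve [0.6997 0.1056 0.    ]
top ha [ 0.5041 -0.1571  0.    ]
top hb [0.4272 0.0044 0.    ]
top gauge [ 0.7521 -0.0381  0.    ]
scene clamp [0.5778 0.0098 0.    ]
scene track [ 0.6292 -0.118   0.05  ]
scene push [ 0.6386 -0.1355  0.095 ]
scene nose [ 0.631  -0.1114  0.095 ]
scene valve [0.6986 0.1015 0.    ]
scene ha [0.4303 0.0067 0.    ]
scene hb [ 0.5083 -0.1518  0.    ]
```

View pics/both.png

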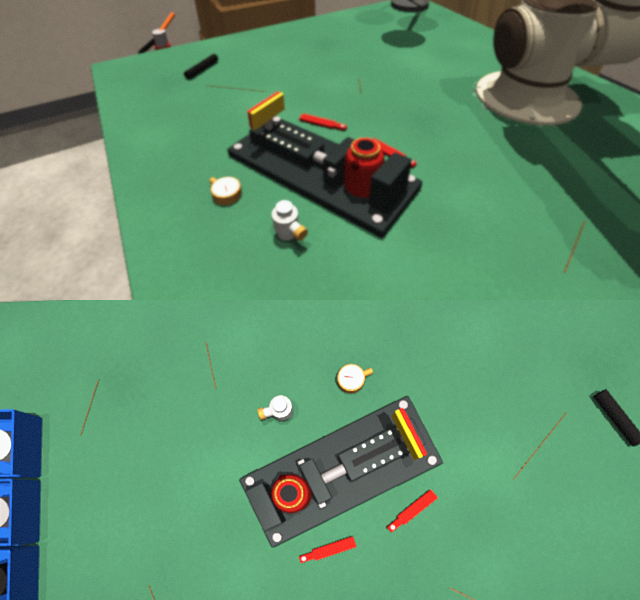

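The scene and top views agree. In the top view, the T-handle is at about (410,162), with its red face up-right. The neck is at about (290,223). The gauge at (352,108) and the handles at (412,240) and (330,280) all lie outside the push path. Next I fit the clamp pose from the foot corners and the dots.

Run:
```python
from h import *
import cv2
from scipy.optimize import least_squares
im=cv2.imread("pics/top0.png")
R=[]
for m in bot.masks_of("top","clamp")[:1]:
    M=m["pixels"].astype(np.uint8);c=max(cv2.findContours(M,0,2)[0],key=cv2.contourArea)
    b=cv2.boxPoints(cv2.minAreaRect(c));W=np.array([ray("top",p,.02)[:2] for p in b]);print(m["confidence"],b.round(1).tolist(),W.round(4).tolist())
    e=[W[(i+1)%4]-W[i] for i in range(2)];print([(np.linalg.norm(v).round(4),np.degrees(np.arctan2(v[1],v[0])).round(2)) for v in e],"centre",W.mean(0))
# white dots
w=(im.min(2)>150).astype(np.uint8);w[:, :335]=0;w[:,415:]=0;w[:120]=0;w[210:]=0
n,_,st,ce=cv2.connectedComponentsWithStats(w)
C=np.array([ce[i] for i in range(1,n) if 2<=st[i,4]<60]);Wd=np.array([ray("top",p,.05)[:2] for p in C])
for a,b_ in zip(C,Wd):print(a.round(1),b_.round(4))
# handle red
hs=cv2.cvtColor(im,cv2.COLOR_BGR2HSV)
for nm,lo,hi in(("red",0,8),("yel",20,35)):
    k=cv2.inRange(hs,(lo,120,90),(hi,255,255));k[:,:390]=0;k[:100]=0;k[200:]=0;k[:,435:]=0
    c=max(cv2.findContours(k,0,2)[0],key=cv2.contourArea);r=cv2.minAreaRect(c);B=cv2.boxPoints(r)
    print(nm,B.round(1).tolist(),[ray("top",p,.115)[:2].round(4).tolist() for p in B])
```

```text
0.94 [[237.5, 208.89999389648438], [408.8999938964844, 124.0999984741211], [443.5, 193.89999389648438], [272.1000061035156, 278.70001220703125]] [[0.5636, 0.1904], [0.7212, -0.146], [0.5836, -0.2073], [0.4279, 0.1247]]
[(np.float64(0.3715), np.float64(-64.91)), (np.float64(0.1506), np.float64(-156.0))] centre [ 0.57406885 -0.00956124]
[389.4 162.4] [ 0.6421 -0.1013]
[380.8 166.6] [ 0.6346 -0.0851]
[371.9 170.8] [ 0.6272 -0.0685]
[363.6 175.1] [ 0.6196 -0.0529]
[354.6 179.6] [ 0.6116 -0.0361]
[399.5 182.5] [ 0.6042 -0.1187]
[391.1 186.7] [ 0.5968 -0.1031]
[382.6 191.1] [ 0.589  -0.0871]
[373.5 195.5] [ 0.5812 -0.0702]
[364.8 200. ] [ 0.5732 -0.0539]
red [[398.8999938964844, 138.60000610351562], [402.79998779296875, 136.5], [427.29998779296875, 183.8000030517578], [423.3999938964844, 185.8000030517578]] [[0.6714, -0.1081], [0.6747, -0.1147], [0.5936, -0.1529], [0.5903, -0.1463]]
yel [[389.6000061035156, 142.8000030517578], [398.29998779296875, 138.3000030517578], [423.0, 186.0], [414.29998779296875, 190.5]] [[0.6646, -0.0922], [0.6719, -0.107], [0.59, -0.1455], [0.5828, -0.1308]]
```

```bash
python3 -m pendant '[[[0,0,0,0,0,0.12,0],[0,0,0,0,0,0.12,0],[0,0,0,0,0,0.12,0],[0,0,0,0,0,0.12,0],[0,0,0,0,0,0.12,0]]]' 20; python3 -m pendant '[[[0,0,0,0,0,0.12,0],[0,0,0,0,0,0.05,0],[-2,0.3,0,0,0,0,0],[-4,0.6,0,0,0,0,0],[-4,0.6,0,0,0,0,0]]]'
```

```text
time: 1.27
ee_pos: [0.1926, 0.5152, 0.2314]
tcp_rot: [180.0, -0.0, 124.0]
wrist_force: [-0.3, 0.9, -0.7]
opening: 0.0259
time: 1.68
ee_pos: [0.2444, 0.4316, 0.2293]
tcp_rot: [-179.9, -0.0, 113.7]
wrist_force: [0.6, -1.0, -0.0]
opening: 0.0
```

```bash
for i in 1; do python3 -m pendant '[[[-4,0.6,0,0,0,0,0],[-4,0.6,0,0,0,0,0],[-4,0.6,0,0,0,0,0],[-4,0.6,0,0,0,0,0],[-4,0.6,0,0,0,0,0]]]'; python3 -m pendant '[[[-4,0.6,0,0,0,0,0],[-4,0.6,0,0,0,0,0],[-4,0.6,0,0,0,0,0],[-4,0.6,0,0,0,0,0],[0,0,0,0,0,0,0]]]'; done
```

```text
time: 2.1
ee_pos: [0.3541, 0.2541, 0.2291]
tcp_rot: [180.0, -0.0, 114.0]
wrist_force: [0.4, 0.6, 0.4]
opening: -0.0001
time: 2.52
ee_pos: [0.4446, 0.1072, 0.23]
tcp_rot: [179.8, 0.1, 113.7]
wrist_force: [0.5, 0.8, -0.5]
opening: 0.0003
```

```bash
python3 -m pendant '[[[-4,0.8,0,0,0,-0.028,0],[-4,0.8,0,0,0,0,0],[-4,0.8,0,0,0,0,0],[-4,0.8,0,0,0,0,0],[-4,0.8,0,0,0,0,0]]]'; python3 -m pendant '[[[-4,0.8,0,0,0,0,0],[-4,0.8,0,0,0,0,0],[-4,0.8,0,0,0,0,0],[-1.5,0.3,0,0,0,0,0],[0,0,0,0,0,0,0]]]'
```

```text
time: 2.93
ee_pos: [0.564, -0.0565, 0.2323]
tcp_rot: [179.5, 0.0, 115.6]
wrist_force: [0.9, 0.2, 0.3]
opening: -0.0001
time: 3.35
ee_pos: [0.6506, -0.1757, 0.2291]
tcp_rot: [179.6, 0.0, 115.3]
wrist_force: [0.2, 0.6, -0.1]
opening: 0.0001
```

```bash
python3 -m pendant '[[[0,0.1,3.5,0,0,0,0],[0,0.1,3.5,0,0,0,0],[0,0.1,3.5,0,0,0,0],[0,0,2.8,0,0,0,0],[0,0,0,0,0,0,0]]]'; python3 -m pendant '[[[0,0,0.5,0,0,0,0],[0,0,0,0,0,0,0]]]'
python3 - <<'E'
from h import *
import cv2
im=[]
for c in("scene","top"):
    a=bot.camera(c)[:,:,::-1]
    a=a[100:230,180:400] if c=="scene" else a[90:220,300:520]
    im.append(cv2.resize(a,None,fx=3,fy=3,interpolation=2)[:300 if 0 else 390])
    for t in("push_face","nose_face"):print(c,t,[(np.round(m["uv"],1).tolist(),round(m["confidence"],2),ray(c,m["uv"],.095).round(4).tolist()) for m in bot.mark_of(c,t)])
cv2.imwrite("pics/b.png",cv2.resize(np.vstack(im),None,fx=.75,fy=.75))
E
```

```text
time: 3.77
ee_pos: [0.6552, -0.1732, 0.0923]
tcp_rot: [179.4, 0.1, 115.2]
wrist_force: [-1.7, 0.5, -0.1]
opening: -0.0002
time: 3.93
ee_pos: [0.6544, -0.1716, 0.0878]
tcp_rot: [179.5, 0.1, 115.3]
wrist_force: [-0.1, 0.4, -1.1]
opening: 0.0002
scene push_face [([259.4, 169.3], 0.97, [0.6459, -0.1342, 0.095]), ([316.9, 183.1], 0.63, [0.5677, -0.0356, 0.095])]
scene nose_face [([269.6, 173.1], 0.84, [0.6333, -0.1115, 0.095])]
top push_face [([410.8, 161.2], 0.79, [0.6357, -0.131, 0.095])]
top nose_face [([404.3, 164.7], 0.66, [0.6299, -0.1196, 0.095])]
```

View pics/b.png

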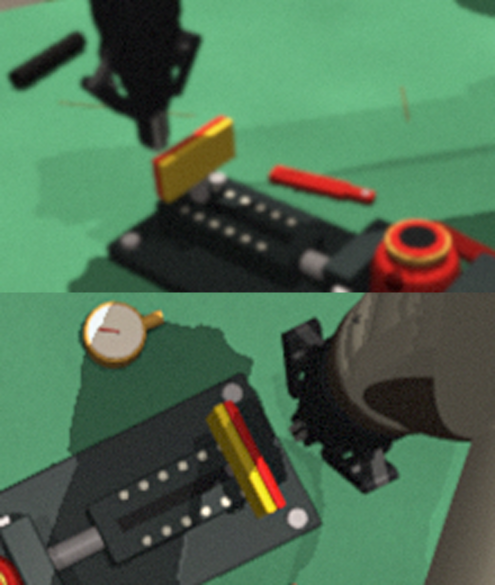

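Closed fingertips stand about 30 mm behind the red face (scene crop ~ (155,140)), centred, with nothing else in the path. Approach.

```bash
python3 -m pendant '[[[0.8,-0.1,0,0,0,0,0],[0.8,-0.1,0,0,0,0,0],[0.5,0,0,0,0,0,0],[0.3,0,0,0,0,0,0],[0,0,0,0,0,0,0]]]';  python3 -m pendant '[[[0.2,0,0,0,0,0,0],[0,0,0,0,0,0,0]]]'; python3 -m pendant '[[[0.2,0,0,0,0,0,0],[0,0,0,0,0,0,0]]]'
```

```text
time: 4.65
ee_pos: [0.643, -0.1497, 0.092]
tcp_rot: [179.2, 0.3, 115.2]
wrist_force: [-0.4, 0.2, -0.1]
opening: 0.0002
time: 4.82
ee_pos: [0.642, -0.1472, 0.0922]
tcp_rot: [179.2, 0.3, 115.3]
wrist_force: [0.4, -0.4, -0.5]
opening: -0.0003
time: 4.98
ee_pos: [0.6411, -0.1453, 0.0922]
tcp_rot: [179.2, 0.3, 115.2]
wrist_force: [0.2, 0.4, -1.0]
opening: -0.0004
```

```bash
for k in 1; do python3 -m pendant '[[[0.2,0,0,0,0,0,0],[0,0,0,0,0,0,0]]]'; python3 -m pendant '[[[0.2,0,0,0,0,0,0],[0,0,0,0,0,0,0]]]';python3 -m pendant '[[[0.2,0,0,0,0,0,0],[0,0,0,0,0,0,0]]]'; done
```

```text
time: 5.15
ee_pos: [0.6403, -0.1435, 0.092]
tcp_rot: [179.2, 0.3, 115.2]
wrist_force: [-0.0, 0.2, 1.3]
opening: -0.0003
time: 5.32
ee_pos: [0.6396, -0.1423, 0.0919]
tcp_rot: [179.2, 0.4, 115.2]
wrist_force: [0.4, -1.0, 0.4]
opening: -0.0004
time: 5.48
ee_pos: [0.6391, -0.1413, 0.092]
tcp_rot: [179.2, 0.5, 115.2]
wrist_force: [1.5, -2.5, -1.1]
opening: 0.0002
```

```bash
for k in 1; do python3 -m pendant '[[[0.3,0,0,0,0,0,0],[0.2,0,0,0,0,0,0]]]'; python3 -m pendant '[[[0.2,0,0,0,0,0,0],[0.2,0,0,0,0,0,0]]]'; done
```

```text
time: 5.65
ee_pos: [0.6378, -0.1385, 0.0921]
tcp_rot: [179.2, 0.7, 115.1]
wrist_force: [3.4, -5.5, -1.3]
opening: -0.0
time: 5.82
ee_pos: [0.6366, -0.1361, 0.0921]
tcp_rot: [179.1, 0.9, 115.0]
wrist_force: [2.3, -2.7, -0.5]
opening: 0.0004
```

```bash
python3 -m pendant '[[[0.2,0,0,0,0,0,0],[0.05,0,0,0,0,0,0]]]'
python3 - <<'E'
from h import *
for i in range(1):
  for c in("top","scene"):
    bot.camera(c)
    for t in("push_face","nose_face"):print(c,t,[(np.round(m["uv"],1).tolist(),round(m["confidence"],2),ray(c,m["uv"],.095).round(4).tolist()) for m in bot.mark_of(c,t)])
o=bot.get_obs();print(o["ee_pos"],o["wrist_force"],o["time"])
E
```

```text
time: 5.98
ee_pos: [0.6352, -0.1333, 0.092]
tcp_rot: [179.1, 0.8, 115.0]
wrist_force: [0.6, 0.2, -0.3]
opening: 0.0002
top push_face [([402.2, 164.3], 0.8, [0.6307, -0.116, 0.095]), ([403.6, 168.7], 0.3, [0.623, -0.1182, 0.095])]
top nose_face [([390.9, 169.9], 0.79, [0.6214, -0.0962, 0.095])]
scene push_face [([269.1, 170.6], 0.8, [0.6308, -0.1203, 0.095]), ([271.9, 190.9], 0.24, [0.6521, -0.0546, 0.095])]
scene nose_face [([276.1, 173.7], 0.68, [0.6229, -0.1033, 0.095]), ([323.7, 235.1], 0.46, [0.6252, 0.098, 0.095])]
[ 0.63550896 -0.13366786  0.09199599] [-0.04659815  0.28949934 -0.93810582] 6.2833
```

First click: force dropped to zero, and both cameras show the handle about 18 mm ahead. Rest for a second, then push again.

```bash
python3 -m pendant '[[[0,0,0,0,0,0,0],[0,0,0,0,0,0,0],[0,0,0,0,0,0,0],[0,0,0,0,0,0,0],[0,0,0,0,0,0,0]]]'; python3 -m pendant '[[[0,0,0,0,0,0,0],[0,0,0,0,0,0,0],[0,0,0,0,0,0,0],[0,0,0,0,0,0,0],[0,0,0,0,0,0,0]]]'; python3 -m pendant '[[[0.3,0,0,0,0,0,0],[0.3,0,0,0,0,0,0],[0,0,0,0,0,0,0]]]'; python3 -m pendant '[[[0.2,0,0,0,0,0,0],[0.2,0,0,0,0,0,0]]]'
```

```text
time: 6.7
ee_pos: [0.6355, -0.1336, 0.0919]
tcp_rot: [179.1, 0.8, 115.0]
wrist_force: [0.6, -0.7, -0.1]
opening: -0.0002
time: 7.12
ee_pos: [0.6354, -0.1336, 0.0919]
tcp_rot: [179.1, 0.8, 115.0]
wrist_force: [0.1, 0.1, -0.1]
opening: 0.0001
time: 7.37
ee_pos: [0.6327, -0.1278, 0.0917]
tcp_rot: [179.1, 0.8, 115.0]
wrist_force: [-0.7, -0.0, 0.2]
opening: -0.0
time: 7.53
ee_pos: [0.6312, -0.1247, 0.0918]
tcp_rot: [179.1, 0.9, 115.0]
wrist_force: [1.9, -5.6, -1.8]
opening: -0.0
```

```bash
python3 -m pendant '[[[0.3,0,0,0,0,0,0],[0.2,0,0,0,0,0,0]]]'; python3 -m pendant '[[[0.2,0,0,0,0,0,0],[0.1,0,0,0,0,0,0]]]'
```

```text
time: 7.7
ee_pos: [0.6298, -0.1218, 0.0918]
tcp_rot: [179.1, 1.2, 114.9]
wrist_force: [2.3, -6.3, -2.8]
opening: -0.0002
time: 7.87
ee_pos: [0.629, -0.1201, 0.0918]
tcp_rot: [179.1, 1.3, 114.8]
wrist_force: [1.5, -2.7, -1.2]
opening: -0.0005
```

```bash
python3 -m pendant '[[[0.2,0,0,0,0,0,0],[0.1,0,0,0,0,0,0]]]'
```

```text
time: 8.03
ee_pos: [0.6276, -0.117, 0.0918]
tcp_rot: [179.1, 1.3, 114.8]
wrist_force: [0.3, 0.2, -0.1]
opening: 0.0003
```

```bash
python3 - <<'E'
from h import *
for c in("top","scene"):
    bot.camera(c)
    for t in("push_face","nose_face"):print(c,t,[(np.round(m["uv"],1).tolist(),round(m["confidence"],2),ray(c,m["uv"],.095).round(4).tolist()) for m in bot.mark_of(c,t)])
o=bot.get_obs();print(o["ee_pos"],o["wrist_force"],o["time"])
E
python3 -m pendant '[[[0,0,0,0,0,0,0],[0,0,0,0,0,0,0],[0,0,0,0,0,0,0],[0,0,0,0,0,0,0],[0,0,0,0,0,0,0]]]'; python3 -m pendant '[[[0,0,0,0,0,0,0],[0,0,0,0,0,0,0],[0,0,0,0,0,0,0],[0,0,0,0,0,0,0],[0,0,0,0,0,0,0]]]'
```

```text
top push_face [([392.7, 170.8], 0.75, [0.6198, -0.0993, 0.095])]
top nose_face [([385.8, 175.8], 0.56, [0.6113, -0.0871, 0.095])]
scene push_face [([271.4, 170.6], 0.89, [0.6268, -0.118, 0.095])]
scene nose_face [([284.9, 176.8], 0.62, [0.6122, -0.0849, 0.095])]
[ 0.62773209 -0.11738658  0.09175035] [ 0.42991518 -0.84654746  0.14604812] 8.3333
time: 8.75
ee_pos: [0.6277, -0.1173, 0.0917]
tcp_rot: [179.1, 1.3, 114.8]
wrist_force: [-0.2, 0.1, 0.3]
opening: -0.0004
time: 9.17
ee_pos: [0.6277, -0.1174, 0.0917]
tcp_rot: [179.1, 1.3, 114.8]
wrist_force: [0.0, -1.1, -0.1]
opening: -0.0
```

Second click: top camera puts travel at about 35 mm (expected 36), force zero, rested over 1 s. Third push.

```bash
python3 -m pendant '[[[0.3,0,0,0,0,0,0],[0.3,0,0,0,0,0,0],[0,0,0,0,0,0,0]]]'; python3 -m pendant '[[[0.2,0,0,0,0,0,0],[0.2,0,0,0,0,0,0]]]';python3 -m pendant '[[[0.3,0,0,0,0,0,0],[0.2,0,0,0,0,0,0]]]'; python3 -m pendant '[[[0.2,0,0,0,0,0,0],[0.1,0,0,0,0,0,0]]]'
```

```text
time: 9.42
ee_pos: [0.6249, -0.1115, 0.0914]
tcp_rot: [179.1, 1.3, 114.8]
wrist_force: [0.5, 0.7, 0.1]
opening: 0.0004
time: 9.58
ee_pos: [0.6235, -0.1085, 0.0915]
tcp_rot: [179.1, 1.4, 114.8]
wrist_force: [1.9, -6.1, -1.9]
opening: 0.0002
time: 9.75
ee_pos: [0.6222, -0.1057, 0.0916]
tcp_rot: [179.1, 1.7, 114.7]
wrist_force: [2.2, -5.1, -2.4]
opening: -0.0
time: 9.92
ee_pos: [0.6213, -0.1038, 0.0916]
tcp_rot: [179.1, 1.9, 114.6]
wrist_force: [1.2, -1.7, -1.7]
opening: -0.0
```

```bash
python3 -m pendant '[[[0.2,0,0,0,0,0,0],[0.1,0,0,0,0,0,0]]]'
python3 - <<'E'
from h import *
for c in("top","scene"):
    bot.camera(c)
    for t in("push_face","nose_face"):print(c,t,[(np.round(m["uv"],1).tolist(),round(m["confidence"],2),ray(c,m["uv"],.095).round(4).tolist()) for m in bot.mark_of(c,t)])
o=bot.get_obs();print(o["ee_pos"],o["wrist_force"],o["time"])
E
```

```text
time: 10.08
ee_pos: [0.6198, -0.1007, 0.0915]
tcp_rot: [179.1, 1.8, 114.6]
wrist_force: [0.5, 0.0, 0.2]
opening: -0.0001
top push_face [([380.2, 174.8], 0.71, [0.6133, -0.0775, 0.095])]
top nose_face [([376.2, 181.1], 0.88, [0.6025, -0.0703, 0.095])]
scene push_face [([284.0, 177.2], 0.71, [0.6143, -0.0845, 0.095])]
scene nose_face [([291.3, 180.1], 0.93, [0.606, -0.0686, 0.095])]
[ 0.62002796 -0.10104515  0.0915183 ] [ 0.19416148 -0.42590832 -0.05209544] 10.3833
```

Third click. Back off straight behind, then up and away.

```bash
python3 -m pendant '[[[-1,0,0,0,0,0,0],[-2,0,0,0,0,0,0],[-2,0,0,0,0,0,0],[-1,0,-2,0,0,0,0],[0,0,-4,0,0,0,0]]]'; python3 -m pendant '[[[0,0,-4,0,0,0,0],[-2,0,-4,0,0,0,0],[-3,0,0,0,0,0,0],[-3,0,0,0,0,0,0],[0,0,0,0,0,0,0]]]';python3 -m pendant '[[[0,0,0,0,0,0,0],[0,0,0,0,0,0,0],[0,0,0,0,0,0,0]]]'
python3 - <<'E'
from h import *
import cv2
im=[]
for c in("scene","top"):
    a=bot.camera(c)[:,:,::-1];im.append(a[60:360] if c=="scene" else a[30:330])
    for t in("push_face","nose_face","valve_head","handle_a","gauge"):
        z=.095 if "face" in t else 0
        print(c,t,[(np.round(m["uv"],1).tolist(),round(m["confidence"],2),ray(c,m["uv"],z).round(4).tolist()) for m in bot.mark_of(c,t)])
cv2.imwrite("pics/e.png",np.vstack(im));print(bot.get_obs()["time"])
E
```

```text
time: 10.8
ee_pos: [0.6419, -0.1571, 0.1457]
tcp_rot: [179.7, 1.4, 114.7]
wrist_force: [-0.0, 0.3, 0.0]
opening: 0.0002
time: 11.22
ee_pos: [0.6759, -0.2333, 0.2374]
tcp_rot: [179.2, 1.8, 114.8]
wrist_force: [-0.2, -0.3, -1.1]
opening: -0.0001
time: 11.47
ee_pos: [0.6762, -0.2357, 0.2362]
tcp_rot: [179.3, 1.8, 114.6]
wrist_force: [0.2, 0.2, 0.1]
opening: -0.0001
scene push_face [([283.6, 180.7], 0.91, [0.6197, -0.074, 0.095]), ([227.4, 253.6], 0.28, [0.7753, 0.0625, 0.095])]
scene nose_face [([289.9, 182.2], 0.96, [0.6113, -0.0636, 0.095])]
scene valve_head [([287.2, 292.5], 0.56, [0.699, 0.1023, 0.0])]
scene handle_a [([317.3, 182.4], 0.79, [0.5057, -0.1567, 0.0]), ([384.7, 208.4], 0.74, [0.4256, -0.0028, 0.0])]
scene gauge [([228.4, 255.6], 0.71, [0.7594, -0.0297, 0.0])]
top push_face [([381.5, 176.3], 0.9, [0.6107, -0.0797, 0.095]), ([373.9, 177.8], 0.48, [0.6084, -0.0665, 0.095])]
top nose_face [([376.1, 181.4], 0.57, [0.602, -0.0701, 0.095])]
top valve_head [([280.6, 143.5], 0.96, [0.6943, 0.1069, 0.0])]
top handle_a [([334.0, 275.0], 0.84, [0.4306, 0.0057, 0.0]), ([416.2, 235.2], 0.73, [0.5053, -0.1572, 0.0])]
top gauge [([349.5, 110.8], 0.69, [0.7569, -0.0328, 0.0])]
12.0667
```

View pics/e.png

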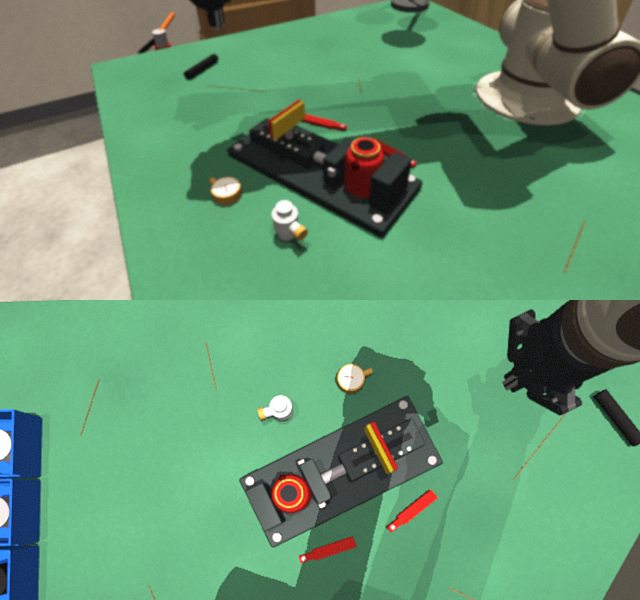

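The end view shows the handle at about (381,178) in the top image with two dot pairs ahead of it. The loose parts look unmoved and the arm is clear. One quick numeric check, then hand in.

Run:
```python
from h import *
import cv2
im=bot.camera("top")[:,:,::-1];o=cv2.imread("pics/top0.png")
def f(im,x0,x1):
    k=cv2.inRange(cv2.cvtColor(im,cv2.COLOR_BGR2HSV),(20,120,90),(35,255,255));k[:,:x0]=0;k[:,x1:]=0;k[:110]=0;k[205:]=0
    c=max(cv2.findContours(k,0,2)[0],key=cv2.contourArea);B=cv2.boxPoints(cv2.minAreaRect(c));print(B.round(1).tolist())
    W=np.array([ray("top",p,.115)[:2] for p in B])@np.array([-.427,.904]);return np.sort(W)[:2].mean()
print("travel",f(im,355,410)-f(o,385,435))
d=cv2.absdiff(im,o).max(2)
bot.job_done();x=bot.get_obs();print(x["time"],x["ee_pos"],x["wrist_force"])
```

```text
[[362.6000061035156, 156.1999969482422], [369.79998779296875, 152.60000610351562], [393.79998779296875, 200.60000610351562], [386.6000061035156, 204.1999969482422]]
[[389.6000061035156, 142.8000030517578], [398.29998779296875, 138.3000030517578], [423.0, 186.0], [414.29998779296875, 190.5]]
travel 0.054182470725495646
the job is handed in; nothing more can be done
the job is handed in; nothing more can be done
```

I pushed the lever forward three clicks with the closed fingertips against the red face, never pinching it. It rested a little over 1 s in each of the first two notches. I then backed the arm off straight behind and up, and handed the job in at about 12 s, against the 51 s limit.

**Lever position:** the handle's yellow band in the top camera gives a travel of 54.2 mm (third notch is 54.0 mm). Two dot pairs are visible ahead of the handle, as expected. At each click the force peaked at about 6–7 N, then dropped to zero.

**Loose parts:** the valve head, both handles and the gauge look unmoved. The network marks shifted by only 0–10 mm, which is within their scatter, and I made no finer check.

**Disagreements:** the network marks for the two handle faces were noisier, giving roughly 50–60 mm of travel. I relied on the colour edge and the dots instead. The tool tilted by up to 1.9° during the pushes, with no visible effect.

**Clearance:** the wrist force was about zero at the last reading before hand-in, with the fingertips about 0.24 m above the worktop and clear of everything. No reading was available after hand-in.

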